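# Lay up oak blocks in the corner of a glue-up jig and slide a pressing board over them

### The arm

A 7-joint arm with a two-finger parallel gripper is mounted at the origin on the work surface. World frame = base frame: x ahead of the robot, y to its left, z up, the work surface at z = 0. Lengths are in m, angles in rad, forces in N, time in s.
With the tool pointing down it reaches from about 0.35 to 0.9 m from the base axis. Payload 19.9 kg.
Tool frame: the origin (TCP) lies on the centre line of the jaws, within the pads' length; the fingertips stand robot.tip_extent ahead of it and the grasp point (between the pads) lies 5 mm behind it (robot.tip_extent is the distance from the TCP to the fingertips, in m); z points along the fingers, y is the line along which they close (so a half turn about z gives the same grasp; the last joint's range is limited). The gripper opens to 85 mm and grips with 20 to 120 N. Pads are 22 mm wide; open, the fingers measure 114 mm over their backs; the gripper's body (76 mm by 85 mm) begins 54 mm behind the grasp point. The pads swing forward as they close: fully open they stand 13 mm farther back than shut.
Start: joints at [-1.256, 0.417, -0.01, 1.614, 0.005, 1.111, -0.053], TCP at [0.218, 0.586, 0.245] pointing down, gripper open.
Joint ranges: [-2.81, 2.81], [-0.39, 2.02], [-1.27, 1.25], [0.06, 2.57], [-1.19, 4.33], [0.19, 2], [-2.82, 2.82]. Speed limits (rad/s): [1.89, 1.89, 2.39, 2.39, 3.01, 3.01, 3.01].

### API

Orientations are given as a unit quaternion [w, x, y, z].
In Python, from cell import robot, effector, kin, get_image, camera_info, nets, readout gives the robot as it stands. Calls block until the motion is done:
- robot.reach(position, orientation): joint-space move of the TCP to a pose.
- robot.move_l(position, rot=None, feed=0.15): straight line of the TCP; rot=None keeps the orientation; feed is the mean speed in m/s.
- robot.move_j(angles): joint-space move.
- effector.move_gripper(opening, grasp_force=None): opening from 0.0 (shut) to 1.0 (fully open); grasp_force is the grip in N (None keeps the last); returns when the fingers have stopped.
- robot.sleep(seconds).
- kin.inverse_kinematics(position, orientation): joint angles nearest the present ones, or None.
- get_image(name): name is "side" or "top" or "wrist"; returns the picture (480x640x3 uint8, red, green, blue); there is no depth.
- camera_info(name): a dict with "K" (3x3 intrinsics, pixels), "R" (3x3) and "t" (3): a world point X has camera coordinates R X + t. Camera axes: x right, y down, z forward; pixel columns grow to the right and rows downward; lengths in m; the calibration is good to about 2 mm. A picture is of the moment at which its call begins: read the wrist's pose just before it. camera_info takes no time and is no camera call; for the wrist camera it gives the pose at the moment of the call.
A pose or a line that the arm cannot do raises robot.PlanningError and nothing moves.
- robot.finish_job(): hands the job in; it is judged then, once.
Trained networks look in the newest picture that a camera, given by its name, has taken for a name from the list of things; names that differ only in an ending like _2 or _b are one class to them, and where a whole thing is asked for, a point or a joint stands for the part that bears it (a point fixed in the world has none). Each returns a list of dicts, best first, with "p" (0 to 1); they miss things now and then, are a little off and sometimes report something else, mostly with a low value. They report only what shows in the picture. A call takes as long as a camera call. They do not tell look-alikes from the thing itself.
- nets.recognise(camera, query): "bbox" ([left, top, right, bottom] in pixels, round what is visible of it).
Readings, each from a call of its own:
- readout.read_time_s(): time.
- readout.read_q(): joint angles.
- readout.read_joint_velocities(): joint speeds.
- readout.read_joint_efforts(): joint torques, N m.
- readout.read_eef_pos(): TCP position.
- readout.read_orientation(): TCP orientation.
- readout.read_wrist_force(): force on the tool from outside, world axes, zero at the start.
- readout.read_torque(): the same for the moment, N m.
- readout.read_width(): opening from 0.0 (shut) to 1.0 (fully open).
- readout.read_gripper_force(): force on a finger pad.
Only numpy, scipy, OpenCV 4.12 (cv2) and the standard library are available. Lean on these libraries where they do the work, as an engineer would, in place of code of your own. Each camera call takes 0.05 s, during which the arm holds its last target. There are 200 camera calls.

### The job

Lay all the oak blocks side by side in the glue-up jig, long sides together: push the first right into the corner of the two fences, and each following one tight against the block before it with its end touching the back fence, so that the row has no gaps. When the row is complete, slide the top pressing board off the pile on the rack, straight across over the back fence and onto the row, without lifting it, until it lies flat and centred over the length of the blocks; leave the two boards below where they are, and do not disturb the glue bottle, the mallet or the pencil tin.

Things in the scene. Friction and masses are not known exactly. Their poses are not given: they have to be found in the camera images.
- corner (a point): reference corner of the glue-up jig (fixed to the bench): where the inner faces of its two dark fences meet on top of its plywood base, 12 mm above the bench; z up. The end fence's inner face is this frame's plane x = 0, the back fence's the plane y = 0. The row grows from here to -x, blocks lying along y; the base reaches 230 mm to -x and 150 mm to -y, open on those sides
- end_fence (a point): middle of the top edge of the end fence, which runs along the corner frame's y axis, 16 mm thick, 34 mm above the base; it stops blocks moving to +x. Same axes as the corner
- back_fence (a point): middle of the top edge of the back fence, which runs along the corner frame's x axis, 16 mm thick, 34 mm above the base; it stops blocks moving to +y. Same axes as the corner
- rack (a point): centre of the top of the fixed rack behind the back fence, 150 mm (x) by 106 mm (y), 23 mm above the jig's base, holding the pile of three pressing boards; the underside of the top board is 3 mm above the tops of blocks laid in the jig. Same axes as the corner
- block0_c (a point): loose oak block with a square section, 44 x 44 x 120 mm, 0.17 kg, lying on its side on the bench; the point is its centre; y runs along its 120 mm length. May be absent (None): three or four blocks are there. Once in the jig its centre is 22 mm above the jig's base
- block1_c (a point): loose oak block with a square section, 44 x 44 x 120 mm, 0.17 kg, lying on its side on the bench; the point is its centre; y runs along its 120 mm length. May be absent (None): three or four blocks are there. Once in the jig its centre is 22 mm above the jig's base
- block2_c (a point): loose oak block with a square section, 44 x 44 x 120 mm, 0.17 kg, lying on its side on the bench; the point is its centre; y runs along its 120 mm length. May be absent (None): three or four blocks are there. Once in the jig its centre is 22 mm above the jig's base
- block3_c (a point): loose oak block with a square section, 44 x 44 x 120 mm, 0.17 kg, lying on its side on the bench; the point is its centre; y runs along its 120 mm length. May be absent (None): three or four blocks are there. Once in the jig its centre is 22 mm above the jig's base
- board0_c (a point): plywood pressing board, 140 x 100 x 12 mm, 0.12 kg, loose, lying flat; the point is its centre (6 mm above its underside); x along its 140 mm, y along its 100 mm, z up. The lowest of the pile of three on the rack; stays there
- board1_c (a point): plywood pressing board, 140 x 100 x 12 mm, 0.12 kg, loose, lying flat; the point is its centre (6 mm above its underside); x along its 140 mm, y along its 100 mm, z up. The middle one of the pile; stays there
- board2_c (a point): plywood pressing board, 140 x 100 x 12 mm, 0.12 kg, loose, lying flat; the point is its centre (6 mm above its underside); x along its 140 mm, y along its 100 mm, z up. The top one of the pile, its centre 53 mm above the jig's base to begin with; slide this one onto the row (centre then 50 mm above the base). Starts 73 mm to +y and 74 mm to -x of the corner; pushed straight along -y it lands where it should
- glue: bystander: white plastic glue bottle with an orange cap, 60 mm across, 120 mm tall, standing; origin at the centre of its underside
- mallet: bystander: joiner's mallet lying on the bench, handle 26 mm thick and 160 mm long showing, head 60 x 110 x 60 mm centred 120 mm along its x axis; origin on the bench below the handle
- pencil_tin: bystander: open aluminium tin, 70 mm across, 90 mm tall; origin at the centre of its underside
There are look-alikes about, which are no part of the job. What is shaped like the part that bears block3_c but yellow is not meant. Leave any blue look-alike of the part that bears block0_c alone.

How it is judged:
By the outcome, as a careful person would: the job done as asked, in the order asked, and still so for the second after the job is handed in, with the robot touching nothing.
Of block0, block1, block2, block3 only 3 to 4 are there at a start; the rules pass over those that are not, and their reading is None.
At some moment in a run one of block0, block1, block2, block3 may be knocked a few centimetres aside while the robot is not near it.
Once in a run the grip may slacken for a moment while it holds something.
It also fails if it takes over 210 s, if anything falls off the work surface, if the arm or the gripper's body presses on something with over 40 N, if the wrist force passes 120 N, or if a joint passes its speed limit or range.

## Working session

There is one attempt and no reset: what is moved stays moved. The work goes in short steps, each a Python script; the robot and the scene stay as the last script left them, time stands still between calls to the robot, and variables do not carry over. Pictures are saved under pics/ and viewed, at most 17 in all, crops included, and the job is handed in when it is done.

```bash
ls; mkdir -p pics
python3 - <<'E'
from cell import *
import cv2
for c in("top","side"):
    im=get_image(c); cv2.imwrite(f"pics/{c}0.png",im[:,:,::-1])
    i=camera_info(c); print(c,i["K"],i["R"],i["t"])
    for q in ["corner","end_fence","back_fence","rack","block0_c","board2_c","glue","mallet","pencil_tin"]:
        print(q,[(list(map(int,d["bbox"])),round(d["p"],2)) for d in nets.recognise(c,q)])
print(robot.tip_extent,readout.read_time_s(),readout.read_orientation(),readout.read_eef_pos())
E
```

```text
pics
top [[480.79302247   0.         320.39803022]
 [  0.         480.79302247 234.40371155]
 [  0.           0.           1.        ]] [[-0.08317344 -0.99652539  0.00439637]
 [-0.97323716  0.08027978 -0.21532437]
 [ 0.21422327 -0.02218798 -0.97653269]] [0.07484972 0.52287748 1.00207538]
corner [([202, 168, 329, 283], 0.61), ([398, 194, 453, 216], 0.21)]
end_fence [([199, 168, 325, 280], 0.91)]
back_fence [([201, 166, 326, 281], 0.71)]
rack [([202, 166, 325, 281], 0.73)]
block0_c [([398, 193, 455, 217], 0.98)]
board2_c [([196, 180, 244, 246], 0.8), ([199, 166, 327, 284], 0.35)]
glue [([122, 239, 158, 268], 0.65)]
mallet [([83, 323, 191, 434], 0.94), ([199, 168, 328, 282], 0.68)]
pencil_tin []
side [[539.81916383   0.         314.9171933 ]
 [  0.         539.81916383 238.62278223]
 [  0.           0.           1.        ]] [[ 0.70755769 -0.70661246  0.00780646]
 [-0.36114121 -0.37107563 -0.85549979]
 [ 0.6074036   0.60249623 -0.5177443 ]] [-0.3450745   0.26384489  1.05747358]
corner [([248, 205, 360, 277], 0.6)]
end_fence [([245, 206, 356, 275], 0.59)]
back_fence [([248, 212, 358, 277], 0.88)]
rack [([250, 207, 361, 274], 0.86)]
block0_c [([380, 268, 434, 309], 0.73), ([166, 230, 194, 240], 0.71), ([457, 260, 492, 296], 0.7)]
board2_c [([248, 190, 308, 223], 0.6)]
glue [([215, 171, 228, 216], 0.6)]
mallet [([165, 231, 196, 238], 0.79)]
pencil_tin [([413, 226, 447, 271], 0.57)]
0.014 1.0 [ 3.27467902e-05  1.76960047e-01  9.84218035e-01 -1.89946758e-05] [0.21772244 0.58583404 0.24528918]
```

View pics/top0.png

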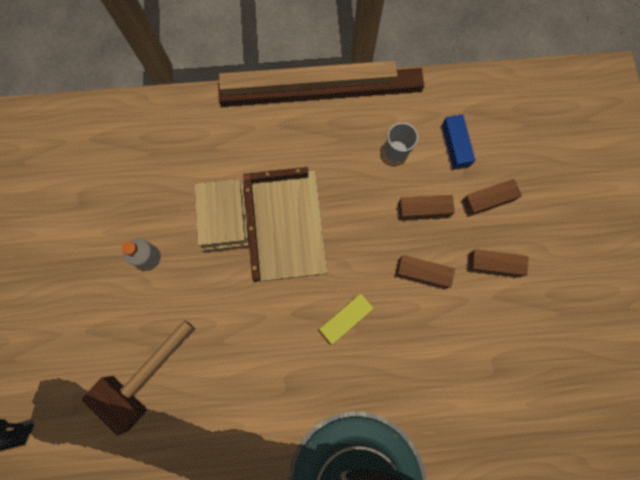

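View pics/side0.png

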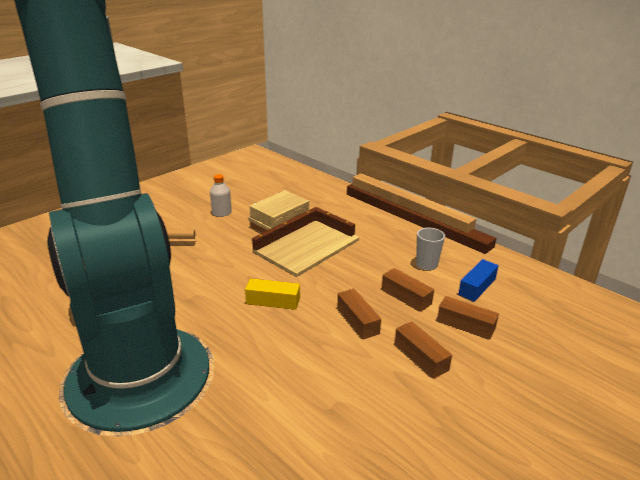

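The top view shows four oak-brown blocks at (426,207), (492,196), (426,272) and (499,263). The yellow one at (346,320) and the blue one at (459,141) are look-alikes, because the job asks for oak. The jig's corner is at about (255,180) and the board pile is at (220,213).

```bash
cat > h.py <<'E'
from cell import *
import cv2, numpy as np
from scipy.optimize import least_squares
def px2w(cam,uv,z,ci=None):
    ci=ci or camera_info(cam); R,t=np.array(ci["R"]),np.array(ci["t"])
    d=R.T@np.linalg.inv(ci["K"])@np.array([uv[0],uv[1],1.]); o=-R.T@t
    return o+d*(z-o[2])/d[2]
def w2px(cam,P,ci=None):
    ci=ci or camera_info(cam); c=np.atleast_2d(P)@np.array(ci["R"]).T+ci["t"]; p=c@np.array(ci["K"]).T
    return p[:,:2]/p[:,2:]
def box(x,y,a,z0=0.):
    p=np.array([[i*.022,j*.06,k*.044] for i in(-1,1) for j in(-1,1) for k in(0,1)])
    c,s=np.cos(a),np.sin(a); return np.c_[x+c*p[:,0]-s*p[:,1],y+s*p[:,0]+c*p[:,1],z0+p[:,2]]
def feat(cnt):
    m=cv2.moments(cnt); A=m["m00"]; n=m["mu20"]+m["mu02"]
    return np.array([m["m10"]/A,m["m01"]/A,20*(m["mu20"]-m["mu02"])/n,40*m["mu11"]/n]),A
def blocks(im,cam="top",z0=0.,Amin=700,Amax=2500,save=None):
    """brown blobs -> list of x,y,yaw(of length from +y),residual"""
    hsv=cv2.cvtColor(im,cv2.COLOR_RGB2HSV)
    m=((hsv[...,0]<14)&(hsv[...,1]>120)&(hsv[...,2]>35)&(hsv[...,2]<170)).astype(np.uint8)*255
    m=cv2.morphologyEx(m,cv2.MORPH_OPEN,np.ones((3,3)))
    if save: cv2.imwrite(save,m)
    ci=camera_info(cam); out=[]
    for c in cv2.findContours(m,0,2)[0]:
        A=cv2.contourArea(c)
        if not Amin<A<Amax: continue
        f,_=feat(cv2.convexHull(c)); w=px2w(cam,f[:2],z0+.022,ci)
        g=lambda q: feat(cv2.convexHull(w2px(cam,box(*q,z0),ci).astype(np.float32)))
        best=min((least_squares(lambda q:g(q)[0]-f,[w[0],w[1],a],x_scale=[.01,.01,.1],diff_step=1e-3) for a in(-.6,0,.6,1.5)),key=lambda r:r.cost)
        out.append((*best.x.round(4),round(best.cost,3),round(A/g(best.x)[1],2),f[:2].round()))
    return out
def down(yaw): # tool z down, tool y at angle: yaw=0 -> tool y along world x
    a=np.pi/2-0; 
    from scipy.spatial.transform import Rotation as Ro
    y=np.array([np.cos(yaw),np.sin(yaw),0]); z=np.array([0,0,-1.]); x=np.cross(y,z)
    q=Ro.from_matrix(np.c_[x,y,z]).as_quat(); return [q[3],q[0],q[1],q[2]]
E
python3 - <<'E'
from h import *
im=get_image("top")
for b in blocks(im,save="pics/m.png"): print(b)
for n,p,z in [("corner",(257,182),.012),("backfence far end",(260,280),.012),("glue",(145,258),0),("tin",(398,155),0),("yellow",(346,320),.04)]: print(n,px2w("top",p,z).round(3))
c=cv2.resize(im[155:295,185:345],None,fx=5,fy=4.2857,interpolation=cv2.INTER_CUBIC)
c=cv2.resize(im[155:295,185:345],None,fx=4.25,fy=4.25,interpolation=cv2.INTER_CUBIC)
cv2.imwrite("pics/jig.png",c[:,:,::-1])
c=cv2.resize(im[110:350,310:550],None,fx=2.4,fy=2.4,interpolation=cv2.INTER_CUBIC)
cv2.imwrite("pics/blk.png",c[:,:,::-1])
E
```

```text
(np.float64(0.4319), np.float64(-0.1952), np.float64(-0.3348), np.float64(0.513), 0.67, array([425., 271.]))
(np.float64(0.4371), np.float64(-0.3665), np.float64(-0.2246), np.float64(0.066), 0.62, array([500., 262.]))
(np.float64(0.5819), np.float64(-0.2169), np.float64(-0.04), np.float64(0.795), 0.63, array([426., 206.]))
(np.float64(0.5915), np.float64(-0.3737), np.float64(0.2434), np.float64(0.047), 0.64, array([492., 196.]))
(np.float64(0.901), np.float64(-0.0362), np.float64(0.0418), np.float64(31.419), 1.09, array([335.,  86.]))
corner [0.675 0.168 0.012]
backfence far end [0.444 0.174 0.012]
glue [0.518 0.436 0.   ]
tin [ 0.72  -0.173  0.   ]
yellow [ 0.338 -0.008  0.04 ]
```

View pics/jig.png

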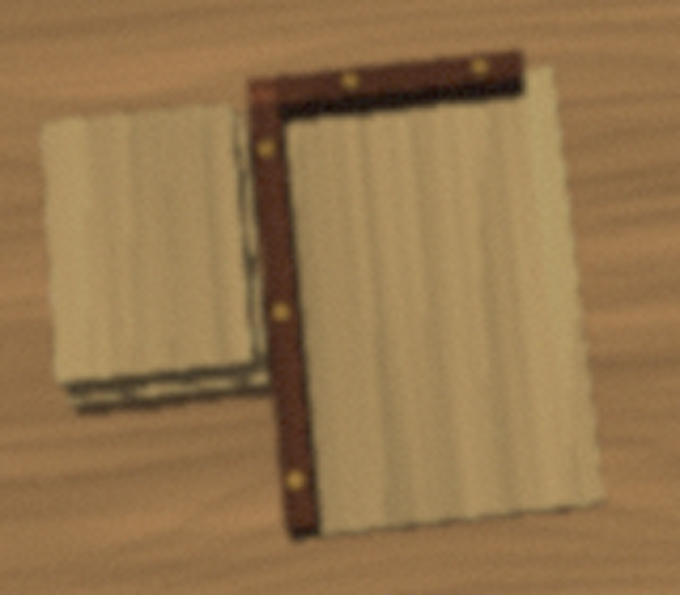

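View pics/blk.png

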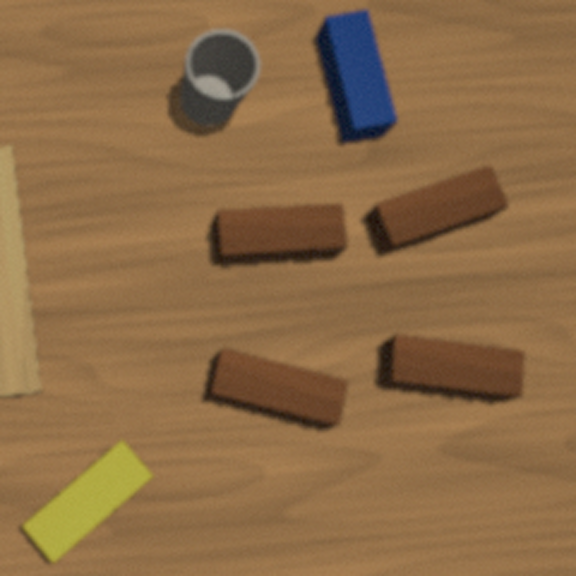

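The enlarged crops confirm four dark-brown oak blocks. The yellow and blue ones differ clearly in colour. In the jig crop the inner corner at base level is at about (288,120), and the base's far corners are at (320,532) and (603,500).

```bash
sed -i 's/for k in(0,1)\]/for k in(1,)]/' h.py
cat >> h.py <<'E'
def w_of(C,p): # corner frame (x0,y0,yaw) -> world xy
    c,s=np.cos(C[2]),np.sin(C[2]); return np.array([C[0]+c*p[0]-s*p[1],C[1]+s*p[0]+c*p[1]])
E
python3 - <<'E'
from h import *
im=get_image("top")
for b in blocks(im): print(*b)
cr=lambda u,v:(185+(u+.5)/4.25-.5,155+(v+.5)/4.25-.5)
L=[((0,0),(288,120)),((-.23,0),(320,532)),((-.23,-.15),(603,500))]
W=[px2w("top",cr(*p),.012)[:2] for _,p in L]; print(np.round(W,4), np.linalg.norm(W[0]-W[1]),np.linalg.norm(W[2]-W[1]))
r=least_squares(lambda C:np.concatenate([w_of(C,l)-w for (l,_),w in zip(L,W)]),[.67,.17,0]); print("C",r.x.round(4),r.fun.round(4))
# board top check: centre (-.074,.073) z=.012+.059
for d in [(-70,-50),(-70,50),(70,50),(70,-50)]:
    w=w_of(r.x,(-.074+d[0]/1e3,.073+d[1]/1e3)); print((w2px("top",[*w,.071])[0]-[185,155])*4.25)
E
```

```text
0.4289 -0.1913 -0.3468 0.077 0.84 [425. 271.]
0.435 -0.359 -0.2149 0.001 0.79 [500. 262.]
0.5766 -0.2122 -0.043 0.001 0.79 [426. 206.]
0.5877 -0.3681 0.2541 0.007 0.83 [493. 196.]
0.8892 -0.0445 0.0415 7.22 1.62 [339.  86.]
[[0.674  0.1794]
 [0.4441 0.1746]
 [0.4487 0.0239]] 0.22993915618122604 0.15083377923156244
C [0.6743 0.1798 0.0251] [ 0.0003  0.0004  0.0003 -0.0006 -0.0006  0.0002]
[247.09705454 353.16379247]
[ 50.72439416 373.78819429]
[ 36.46307227 112.93711123]
[227.39302139  93.55883939]
```

```bash
cat >> h.py <<'E'
C=np.array([.6743,.1798,.0251]); HZ=.19
def quat(yaw):
    cur=np.array(readout.read_q()); return down(yaw), down(yaw+np.pi)
def go(xy,z,yaw,lin=False,feed=.25):
    """tool y along world angle yaw (mod pi), picking the half turn with central last joint"""
    best=None
    for q in quat(yaw):
        s=kin.inverse_kinematics([*xy,z],q)
        if s is not None and (best is None or abs(s[6])<best[0]): best=(abs(s[6]),q)
    (robot.move_l([*xy,z],rot=best[1],feed=feed) if lin else robot.reach([*xy,z],best[1]))
def mv(xy,z,feed=.15): robot.move_l([*xy,z],feed=feed)
def F(): return np.array(readout.read_wrist_force())
def push(start,end_d,d,z,thr=8.,fast=0.,step=.0015,keep=False):
    """corner-frame push from start along d (unit) up to end_d; stop on contact force. returns travelled"""
    d=np.array(d); start=np.array(start); dw=w_of([0,0,C[2]],d)
    mv(w_of(C,start),.13,.25); mv(w_of(C,start),z,.2); f0=F()@[*dw,0]; t=0; f=0
    if fast: t=fast; mv(w_of(C,start+d*t),z,.06); f=f0-F()@[*dw,0]
    while t<end_d and f<thr:
        t+=step; mv(w_of(C,start+d*t),z,.03); f=f0-F()@[*dw,0]
    print("push",d,"travel",round(t,4),"f",round(f,1),"tcp",(start+d*t).round(4))
    if not keep: mv(w_of(C,start+d*(t-.004)),z,.1); mv(w_of(C,start+d*(t-.004)),.13,.25)
    return t
def pick(b):
    effector.move_gripper(1.0); go(b[:2],HZ,b[2]); mv(b[:2],.030,.2)
    effector.move_gripper(0.0,60); w=readout.read_width(); mv(b[:2],HZ,.25)
    print("pick width",round(w,3),round(readout.read_width(),3),"F",F().round(1)); return readout.read_width()
def place(i,gap=.026,ygap=.010):
    p=(-.022-.044*i-gap,-.060-ygap); go(w_of(C,p),HZ,C[2]); w=readout.read_width()
    mv(w_of(C,p),.060,.2); mv(w_of(C,p),.0435,.04)
    print("width before release",round(w,3),round(readout.read_width(),3)); effector.move_gripper(.62)
    mv(w_of(C,p),.13,.2); effector.move_gripper(0.)
ZP=.046
def seat(i,gap=.026,ygap=.010):
    x=-.022-.044*i-gap
    push((x,-.120-ygap-.025),ygap+.025,(0,1),ZP,fast=.016)
    push((x-.022-.028,-.060),gap+.028,(1,0),ZP,fast=.026)
    push((-.022-.044*i,-.120-.022),.022,(0,1),ZP,fast=.006)
E
python3 - <<'E'
from h import *
b=[q for q in blocks(get_image("top")) if abs(q[0]-.577)<.05 and abs(q[1]+.212)<.05][0]; print(b)
print(pick(b),readout.read_time_s())
im=get_image("wrist");cv2.imwrite("pics/w1.png",im[:,:,::-1])
E
```

```text
(np.float64(0.5763), np.float64(-0.2134), np.float64(-0.0185), np.float64(0.001), 0.81, array([426., 206.]))
pick width 0.508 0.502 F [-0.2  0.1 -2.2]
0.5018572003097204 6.65
```

View pics/w1.png

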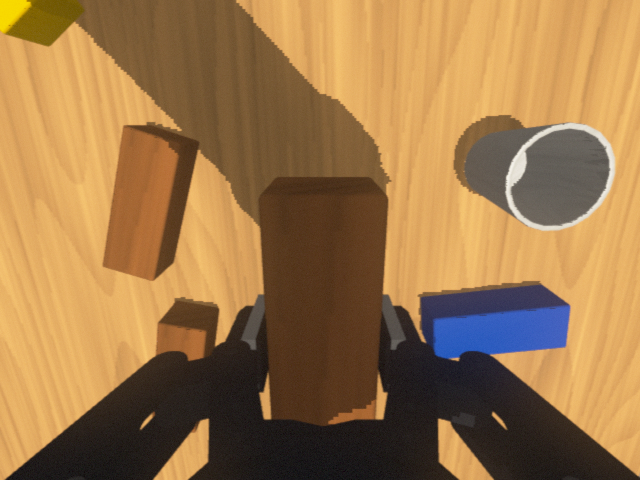

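The wrist view shows the block held squarely between the pads, its end at (325,185). Next I place it and push it into the corner.

Run:
```python
from h import *
place(0); print(readout.read_time_s())
x=-.022-.026
push((x,-.120-.010-.025),.035,(0,1),ZP,fast=.016)
print(readout.read_time_s())
im=get_image("wrist");cv2.imwrite("pics/w2.png",im[:,:,::-1])
```

```text
width before release 0.505 0.504
10.6833
push [0 1] travel 0.028 f 11.6 tcp [-0.048 -0.127]
14.8917
```

View pics/w2.png

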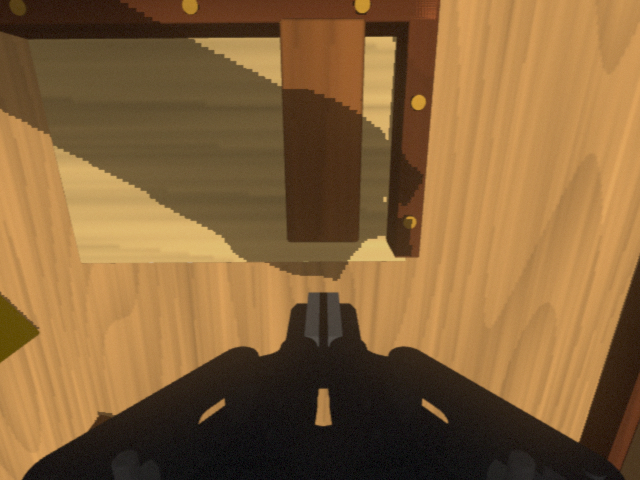

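The block's end touches the back fence at (322,20), and the gap to the end fence is still open as planned. I continue with the x push.

Run:
```python
from h import *
x=-.022-.026
push((x-.05,-.060),.054,(1,0),ZP,fast=.026)
push((-.022,-.142),.022,(0,1),ZP,fast=.006)
print(readout.read_time_s())
mv(w_of(C,(-.022,-.142)),HZ)
im=get_image("wrist");cv2.imwrite("pics/w3.png",im[:,:,::-1])
im=get_image("top");print(*blocks(im),sep="\n")
```

```text
push [1 0] travel 0.0395 f 11.0 tcp [-0.0585 -0.06  ]
push [0 1] travel 0.015 f 11.5 tcp [-0.022 -0.127]
23.1417
(np.float64(0.4284), np.float64(-0.1905), np.float64(-0.3326), np.float64(0.118), 0.92, array([425., 271.]))
(np.float64(0.4344), np.float64(-0.3554), np.float64(-0.1972), np.float64(0.08), 0.89, array([499., 263.]))
(np.float64(0.5872), np.float64(-0.368), np.float64(0.252), np.float64(0.0), 0.88, array([493., 196.]))
```

View pics/w3.png

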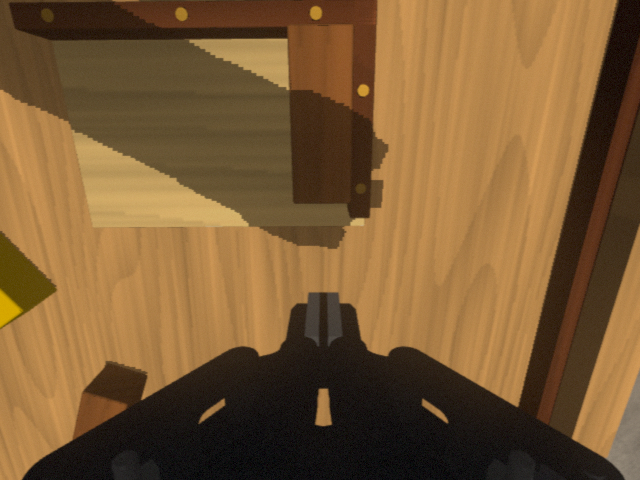

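Block 1 sits in the corner with no gap to either fence, occupying (290–352, 25–203). Now the second one.

```bash
cat > one.py <<'E'
import sys; from h import *
i,bx,by=int(sys.argv[1]),float(sys.argv[2]),float(sys.argv[3])
c=[q for q in blocks(get_image("top")) if q[1]<-.05 and q[0]<.8]; print(*c,sep="\n")
b=min(c,key=lambda q:np.hypot(q[0]-bx,q[1]-by))
w=pick(b)
if w<.45: sys.exit("lost")
place(i); seat(i)
mv(w_of(C,(-.044*i-.022,-.142)),HZ); print(readout.read_time_s())
cv2.imwrite(f"pics/s{i}.png",get_image("wrist")[:,:,::-1])
E
python3 one.py 1 .428 -.19
```

```text
(np.float64(0.4287), np.float64(-0.1903), np.float64(-0.3232), np.float64(0.083), 0.9, array([425., 271.]))
(np.float64(0.4336), np.float64(-0.3561), np.float64(-0.199), np.float64(0.043), 0.9, array([499., 263.]))
(np.float64(0.587), np.float64(-0.3671), np.float64(0.2481), np.float64(0.017), 0.89, array([493., 196.]))
pick width 0.51 0.503 F [-0.6 -0.2 -2.6]
width before release 0.5 0.503
push [0 1] travel 0.028 f 12.0 tcp [-0.092 -0.127]
push [1 0] travel 0.0395 f 9.9 tcp [-0.1025 -0.06  ]
push [0 1] travel 0.015 f 12.3 tcp [-0.066 -0.127]
45.225
```

View pics/s1.png

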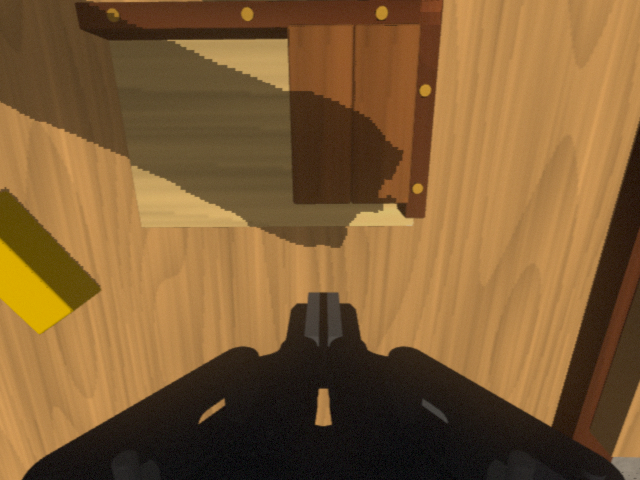

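The two blocks meet at (352, 25–203) with no gap, and their ends are on the fence. The numbers repeat those of the first block.

```bash
python3 one.py 2 .434 -.356
```

```text
(np.float64(0.4338), np.float64(-0.3558), np.float64(-0.1957), np.float64(0.051), 0.92, array([499., 263.]))
(np.float64(0.5876), np.float64(-0.3687), np.float64(0.2639), np.float64(0.028), 0.87, array([493., 196.]))
pick width 0.505 0.499 F [ 0.7  0.  -2.2]
width before release 0.504 0.506
push [0 1] travel 0.0265 f 9.5 tcp [-0.136  -0.1285]
push [1 0] travel 0.0395 f 10.7 tcp [-0.1465 -0.06  ]
push [0 1] travel 0.015 f 14.2 tcp [-0.11  -0.127]
67.1083
```

```bash
python3 one.py 3 .588 -.368
python3 - <<'E'
from h import *
im=get_image("top"); cv2.imwrite("pics/top2.png",im[:,:,::-1])
E
```

```text
(np.float64(0.5874), np.float64(-0.3678), np.float64(0.2665), np.float64(0.021), 0.88, array([493., 196.]))
pick width 0.506 0.505 F [-0.4  0.2 -2.6]
width before release 0.506 0.501
push [0 1] travel 0.0265 f 12.9 tcp [-0.18   -0.1285]
push [1 0] travel 0.0395 f 10.5 tcp [-0.1905 -0.06  ]
push [0 1] travel 0.0135 f 10.1 tcp [-0.154  -0.1285]
88.675
```

View pics/s3.png

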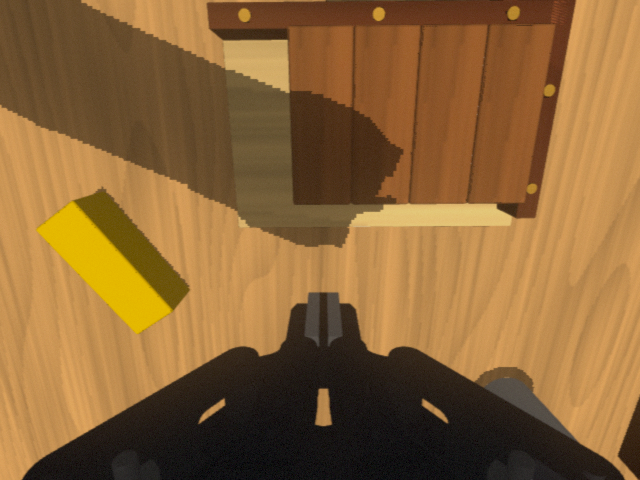

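The row of four is complete at (290–553, 25–205), with no gaps and all ends on the back fence. Next is the board. First I touch the bench with the open fingers to measure the tip height, and check which half-turn is reachable.

Run:
```python
from h import *
p=(.52,-.12); mv(p,.13,.25); effector.move_gripper(1.0)
z=.028; mv(p,z,.15); f0=F()[2]; f=0
while f<4 and z>-.005: z-=.0015; mv(p,z,.03); f=F()[2]-f0
print("touch z",z,f,readout.read_eef_pos()); mv(p,HZ,.25)
for y in (.15,.0):
  for q in quat(C[2]): print(y,kin.inverse_kinematics([*w_of(C,(-.074,y)),.08],q))
print(readout.read_q(),readout.read_time_s())
im=get_image("top"); cv2.imwrite("pics/jig2.png",cv2.resize(im[155:295,185:345],None,fx=4.25,fy=4.25,interpolation=cv2.INTER_CUBIC)[:,:,::-1])
```

```text
touch z -0.000500000000000007 38.488815698771035 [ 0.52005174 -0.12004188  0.00073465]
0.15 [-1.07413275  0.85999317  0.81793237  1.59718232 -0.71374567  1.00606277
 -0.00673676]
0.15 [-0.64685406  0.69606675  0.14375774  1.58095454 -0.12014767  0.87323265
  2.70786248]
0.0 [-0.91742772  0.78612633  0.83666637  1.74947263 -0.71009412  0.93713622
  0.24281837]
0.0 [ 0.18243986  0.73451878 -0.73053705  1.70973346  0.59143879  0.93082924
  2.38092488]
[-0.61961913  0.50422106  1.02213674  1.92131074 -0.50993172  1.00492946
  0.65914854] 96.8583
```

View pics/jig2.png

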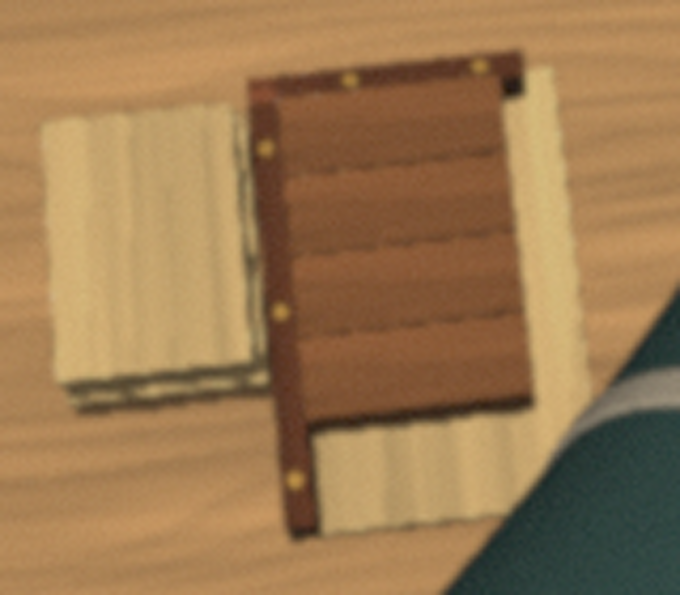

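Run:
```python
from h import *
cr=lambda u,v:(185+(u+.5)/4.25-.5,155+(v+.5)/4.25-.5)
ci=camera_info("top")
def loc(p,z):
    d=px2w("top",cr(*p),z)[:2]-C[:2]; c,s=np.cos(C[2]),np.sin(C[2]); return (np.array([c*d[0]+s*d[1],-s*d[0]+c*d[1]])*1e3).round(1)
for p in [(533,405),(503,85),(305,425),(275,100)]: print("blk",loc(p,.056))
for p in [(42,120),(60,382),(230,105),(250,362)]: print("brd",loc(p,.071))
# go behind the pile, look from above
go(w_of(C,(-.074,.16)),.20,C[2]); print(readout.read_eef_pos(),readout.read_q())
ci=camera_info("wrist"); im=get_image("wrist"); cv2.imwrite("pics/w5.png",im[:,:,::-1])
for p in [(-.144,.123),(-.004,.123)]: print(w2px("wrist",[*w_of(C,p),.071],ci))
for n in("glue",): print(nets.recognise("wrist",n))
```

```text
blk [-182.6 -118.4]
blk [  -8.4 -120.5]
blk [-180.5   -0.9]
blk [-3.8  0.9]
brd [ -7.2 121.1]
brd [-147.8  119.3]
brd [-9.5 22.9]
brd [-147.8   22.7]
[0.59688567 0.33618527 0.20023174] [-1.13602943  0.74847721  0.92810255  1.51282884 -0.62454918  1.197153
 -0.08135774]
[[233.41082679 276.17262189]]
[[409.65100186 275.88634138]]
[{'bbox': [160.2, 53.0, 270.9, 149.5], 'p': 0.93}]
```

View pics/w5.png

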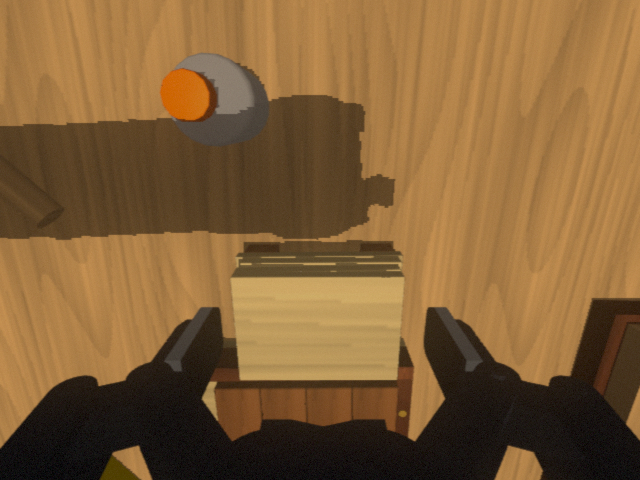

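The pile is at (233–404, 270–380) and the glue bottle at (160–271, 53–150), well clear. The board's rear edge is at row 276, as predicted for y = 123 mm. I push with both open fingers, stop short and look.

Run:
```python
from h import *
X=-.0755; P=lambda y:w_of(C,(X,y))
mv(P(.150),.20,.2); mv(P(.150),.075,.15); mv(P(.150),.0625,.05); f0=F()
mv(P(.120),.0625,.05); print((F()-f0).round(1))
for y in (.09,.06,.03,.008): mv(P(y),.0625,.06); print(y,(F()-f0).round(1))
print(readout.read_eef_pos(),readout.read_time_s())
im=get_image("wrist"); cv2.imwrite("pics/w6.png",im[:,:,::-1])
im=get_image("top"); cv2.imwrite("pics/jig3.png",cv2.resize(im[155:295,185:345],None,fx=4.25,fy=4.25,interpolation=cv2.INTER_CUBIC)[:,:,::-1])
```

```text
[-0.   1.2 -0.8]
0.09 [-0.9  2.4  0.3]
0.06 [-1.1  1.6  0.4]
0.03 [-0.6  1.5 -0.2]
0.008 [ 0.2  1.2 -0.8]
[0.59868259 0.18562481 0.06255158] 103.5583
```

View pics/jig3.png

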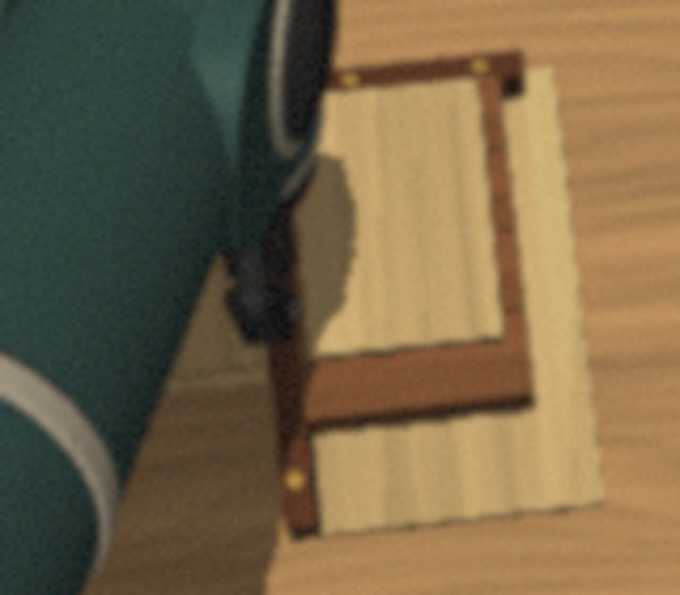

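The board lies on the row, square to it, with its front edge from (475,80) to (503,335). The exposed strip in front is roughly 12 mm wide, and I compute it exactly now.

Run:
```python
from h import *
im=get_image("top"); hsv=cv2.cvtColor(im,cv2.COLOR_RGB2HSV).astype(int)
def loc(p,z):
    d=px2w("top",p,z)[:2]-C[:2]; c,s=np.cos(C[2]),np.sin(C[2]); return (np.array([c*d[0]+s*d[1],-s*d[0]+c*d[1]])*1e3).round(1)
g=im[...,2].astype(float)  # blue: light board vs brown
for r in (182,192,202,212,222,228):
    row=g[r,284:320]; lo=row.min(); th=(row[:6].mean()+lo)/2; k=[i for i in range(1,len(row)) if (row[i-1]-th)*(row[i]-th)<0]
    s=[284+i-1+(th-row[i-1])/(row[i]-row[i-1]) for i in k]
    print(r,[round(v,1) for v in s],loc((s[0],r),.068),loc((s[1],r),.056))
```

```text
182 [np.float64(297.9), np.float64(302.8)] [ -28.7 -107.4] [ -25.8 -118.4]
192 [np.float64(298.9), np.float64(304.1)] [ -52.1 -107.2] [ -49.6 -118.8]
202 [np.float64(299.9), np.float64(305.0)] [ -75.4 -107.2] [ -73.  -118.4]
212 [np.float64(300.8), np.float64(306.2)] [ -98.3 -107. ] [ -96.4 -118.8]
222 [np.float64(301.8), np.float64(307.4)] [-121.1 -106.9] [-119.4 -119.1]
228 [np.float64(302.7), np.float64(308.0)] [-134.8 -107.6] [-133.2 -119. ]
```

View pics/w6.png

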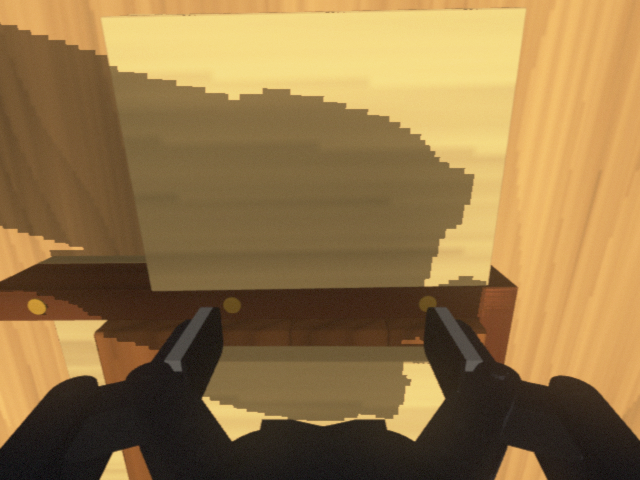

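Run:
```python
from h import *
def loc(p,z):
    d=px2w("wrist",p,z)[:2]-C[:2]; c,s=np.cos(C[2]),np.sin(C[2]); return (np.array([c*d[0]+s*d[1],-s*d[0]+c*d[1]])*1e3).round(1)
print("trail",loc((230,346),.068),loc((400,346),.068),"fence inner top",loc((300,319),.046),"outer",loc((300,290),.046), "mid board front",loc((300,290),.059))
```

```text
trail [-112.4    2.4] [-43.6   2.5] fence inner top [-85.5   1.7] outer [-85.2  16.6] mid board front [-84.2  23. ]
```

Run:
```python
from h import *
def loc(p,z):
    d=px2w("wrist",p,z)[:2]-C[:2]; c,s=np.cos(C[2]),np.sin(C[2]); return (np.array([c*d[0]+s*d[1],-s*d[0]+c*d[1]])*1e3).round(1)
im=get_image("wrist"); print([(r,im[r,300].tolist()) for r in range(286,372,3)])
for r in (346,): print(loc((300,r),.056))
for r in (358,360,362): print(r,loc((300,r),.068))
for y,z in [(0,.046),(0,.056),(-.007,.056),(-.007,.068),(-.010,.068),(0,.068)]: print(y,z,w2px("wrist",[*w_of(C,(-.08,y)),z]).round(1))
```

```text
[(286, [125, 105, 64]), (289, [115, 94, 59]), (292, [62, 39, 23]), (295, [63, 38, 23]), (298, [61, 41, 26]), (301, [58, 32, 14]), (304, [62, 37, 21]), (307, [61, 38, 18]), (310, [64, 40, 19]), (313, [66, 44, 27]), (316, [67, 39, 21]), (319, [61, 41, 24]), (322, [70, 43, 21]), (325, [69, 44, 20]), (328, [72, 46, 24]), (331, [73, 46, 25]), (334, [78, 46, 27]), (337, [79, 51, 29]), (340, [79, 51, 27]), (343, [79, 51, 24]), (346, [82, 55, 30]), (349, [107, 89, 54]), (352, [104, 87, 53]), (355, [112, 91, 60]), (358, [109, 90, 58]), (361, [112, 92, 60]), (364, [128, 105, 65]), (367, [128, 104, 63]), (370, [132, 106, 65])]
[-85.  -6.]
358 [-84.2  -3.3]
360 [-84.2  -4.3]
362 [-84.3  -5.3]
0 0.046 [[311.8 322.2]]
0 0.056 [[311.2 334.4]]
-0.007 0.056 [[311.3 348. ]]
-0.007 0.068 [[310.4 365.5]]
-0.01 0.068 [[310.5 371.6]]
0 0.068 [[310.2 351.1]]
```

The board's rear edge is at y ≈ −7 mm, and its target is −10 mm. The front strip is 11.6 mm, so about 2.2 mm more push is needed. I nudge it in small steps and measure again.

```bash
cat > nudge.py <<'E'
from h import *
import sys
def edges():
    im=get_image("top"); g=im[...,2].astype(float); out=[]
    c,s=np.cos(C[2]),np.sin(C[2]); ci=camera_info("top")
    L=lambda p,z:(lambda d:-s*d[0]+c*d[1])(px2w("top",p,z,ci)[:2]-C[:2])*1e3
    for r in range(182,228,3):
        row=g[r,284:320]; th=(row[:6].mean()+row.min())/2
        k=[i for i in range(1,36) if (row[i-1]-th)*(row[i]-th)<0]
        q=[284+i-1+(th-row[i-1])/(row[i]-row[i-1]) for i in k][:2]
        if len(q)==2: out.append(L((q[0],r),.068)-L((q[1],r),.056))
    return np.median(out)
print("strip",edges())
if len(sys.argv)>1:
    y=float(sys.argv[1]); mv(w_of(C,(-.0755,y)),.0625,.02); print(y,"strip",edges(),F().round(1),readout.read_time_s())
E
python3 nudge.py .0065; python3 nudge.py .0055
```

```text
strip 11.505998710897138
0.0065 strip 11.427013857488973 [0.4 0.4 0.3] 104.1083
strip 11.605103662595006
0.0055 strip 11.228411668787174 [-1.4 -0.6  0.8] 104.4583
```

```bash
for y in .004 .0025 .001 -.0005; do python3 nudge.py $y | tail -1; done
```

```text
0.004 strip 9.969554137571365 [-0.3  0.5 -0.7] 104.8083
0.0025 strip 8.362515870565872 [-0.2  0.2  0.5] 105.1583
0.001 strip 7.0987749517180845 [ 0.1  0.9 -0.7] 105.5083
-0.0005 strip 6.179684810734692 [ 0.3 -0.3 -0.2] 105.8583
```

I overshot: the loop ran past the 10 mm mark and the strip is now 6 mm. I back off, measure the rear edge from above, and push it back gently from the front.

Run:
```python
from h import *
P=lambda y:w_of(C,(-.0755,y))
mv(P(.008),.0625,.05); mv(P(.008),.18,.2)
mv(P(-.155),.18,.25)   # camera sits ~+y of tool: look down on the row
ci=camera_info("wrist"); im=get_image("wrist"); cv2.imwrite("pics/w7.png",im[:,:,::-1])
for y,z in [(-.12,.056),(-.11,.068),(-.01,.068),(0,.056),(0,.046),(.016,.046)]: print(y,z,w2px("wrist",[*w_of(C,(-.0755,y)),z],ci).round(1))
```

```text
-0.12 0.056 [[322.6 190.1]]
-0.11 0.068 [[322.5 178.5]]
-0.01 0.068 [[322.5   7. ]]
0 0.056 [[322.6  -5.8]]
0 0.046 [[ 3.226e+02 -2.000e-01]]
0.016 0.046 [[322.6 -30.2]]
```

View pics/w7.png

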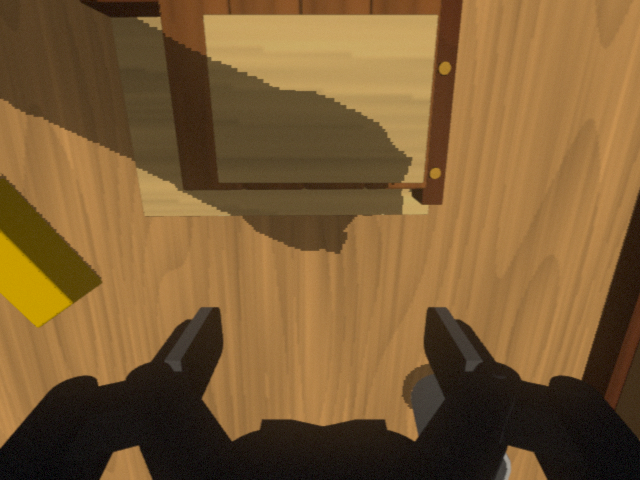

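The board's front edge is at row 183.5, where the target is 178.5, so it is about 3 mm too far forward. I push it back from the front in 1 mm steps and stop on the measured strip.

```bash
cat > back.py <<'E'
from h import *
from nudge import edges
import sys
P=lambda y:w_of(C,(-.0755,y))
y0,y1=float(sys.argv[1]),float(sys.argv[2])
mv(P(-.150),.18,.25); mv(P(-.150),.075,.2); mv(P(-.150),.0615,.05); mv(P(y0),.0615,.05)
y=y0
while y<=y1:
    try: e=edges()
    except Exception as ex: e=None
    print(round(y,4),e,F().round(1)); 
    if e and 9.8<e<13: break
    y+=.001
    if y<=y1: mv(P(y),.0615,.02)
mv(P(y-.02),.0615,.05); mv(P(y-.03),.18,.2)
print("strip",edges(),readout.read_time_s())
ci=camera_info("wrist"); im=get_image("wrist"); cv2.imwrite("pics/w8.png",im[:,:,::-1])
E
python3 back.py -.130 -.124
```

```text
strip 3.7125946378254895
-0.13 strip 2.8990254696104643 [0.2 0.5 0.2] 114.025
-0.13 2.2407514620268216 [ 0.1  0.9 -0.8]
-0.129 3.4502408792613792 [ 0.1  1.1 -0.5]
-0.128 4.5571645135545396 [-0.4  0.3  0.4]
-0.127 2.7288418383011788 [-0.8 -0.  -0.3]
-0.126 7.905350251733651 [ 0.2  0.6 -1.2]
-0.125 1.8562764722076395 [ 0.3  0.8 -0.8]
-0.124 7.545783256036749 [-0.5  0.4 -0. ]
strip 2.255244272971055 119.4667
```

Run:
```python
from h import *
mv(w_of(C,(-.0755,-.155)),.18,.2)
ci=camera_info("wrist"); im=get_image("wrist"); g=im.astype(int)
for u in (240,290,330,370): print(u,[(r,g[r,u].tolist()) for r in list(range(8,20,2))+list(range(170,196,2))] if u in(240,330) else "")
old=cv2.imread("pics/w7.png")[:,:,::-1]
def edge(im,u,a,b): 
    col=im[a:b,u-6:u+7].sum(2).mean(1); d=np.abs(np.diff(col)); return a+d.argmax()+.5
for n,I in(("old",old),("new",im)): print(n,[(edge(I.astype(float),u,2,30),edge(I.astype(float),u,160,187)) for u in(240,290,330)])
```

```text
240 [(8, [115, 74, 37]), (10, [113, 72, 38]), (12, [127, 92, 52]), (14, [196, 161, 94]), (16, [198, 161, 94]), (18, [197, 160, 95]), (170, [91, 75, 44]), (172, [96, 79, 46]), (174, [96, 78, 47]), (176, [95, 77, 45]), (178, [100, 81, 50]), (180, [91, 74, 42]), (182, [73, 50, 28]), (184, [67, 40, 16]), (186, [70, 42, 23]), (188, [72, 54, 30]), (190, [100, 83, 50]), (192, [97, 78, 44]), (194, [96, 80, 48])]
290 
330 [(8, [125, 78, 36]), (10, [127, 80, 38]), (12, [137, 98, 53]), (14, [199, 162, 99]), (16, [198, 161, 96]), (18, [198, 161, 99]), (170, [96, 77, 46]), (172, [96, 78, 46]), (174, [95, 77, 47]), (176, [95, 77, 48]), (178, [96, 78, 46]), (180, [93, 75, 45]), (182, [61, 40, 20]), (184, [64, 38, 22]), (186, [59, 35, 17]), (188, [84, 67, 42]), (190, [97, 77, 47]), (192, [94, 77, 44]), (194, [100, 79, 49])]
370 
old [(np.float64(14.5), np.float64(182.5)), (np.float64(14.5), np.float64(182.5)), (np.float64(14.5), np.float64(182.5))]
new [(np.float64(12.5), np.float64(180.5)), (np.float64(12.5), np.float64(180.5)), (np.float64(12.5), np.float64(180.5))]
```

The board moved 1.1 mm (front edge row 182.5 → 180.5) and the target is about row 177. It needs 2 mm more, so I push to TCP y = −0.122.

Run:
```python
from h import *
P=lambda y:w_of(C,(-.0755,y))
mv(P(-.150),.18,.25); mv(P(-.150),.075,.2); mv(P(-.150),.0615,.05); mv(P(-.128),.0615,.05); mv(P(-.122),.0615,.02)
mv(P(-.145),.0615,.05); mv(P(-.155),.18,.2)
im=get_image("wrist"); cv2.imwrite("pics/w9.png",im[:,:,::-1])
def edge(im,u,a,b): 
    col=im[a:b,u-6:u+7].sum(2).mean(1); d=np.abs(np.diff(col)); return a+d.argmax()+.5
print([(edge(im.astype(float),u,2,30),edge(im.astype(float),u,160,187),edge(im.astype(float),u,185,196)) for u in(240,290,330)])
# view centred over the row
mv(P(-.13),.30,.2); ci=camera_info("wrist"); im=get_image("wrist"); cv2.imwrite("pics/w10.png",im[:,:,::-1])
for y,z in [(-.12,.056),(-.11,.068),(-.01,.068),(0,.056),(0,.046)]: print(y,z,w2px("wrist",[*w_of(C,(-.0755,y)),z],ci).round(1))
print(readout.read_time_s())
```

```text
[(np.float64(11.5), np.float64(180.5), np.float64(189.5)), (np.float64(11.5), np.float64(180.5), np.float64(189.5)), (np.float64(11.5), np.float64(180.5), np.float64(189.5))]
-0.12 0.056 [[323.2 193. ]]
-0.11 0.068 [[323.2 185.4]]
-0.01 0.068 [[323.2  78. ]]
0 0.056 [[323.3  68.1]]
0 0.046 [[323.3  69.6]]
124.4167
```

View pics/w10.png

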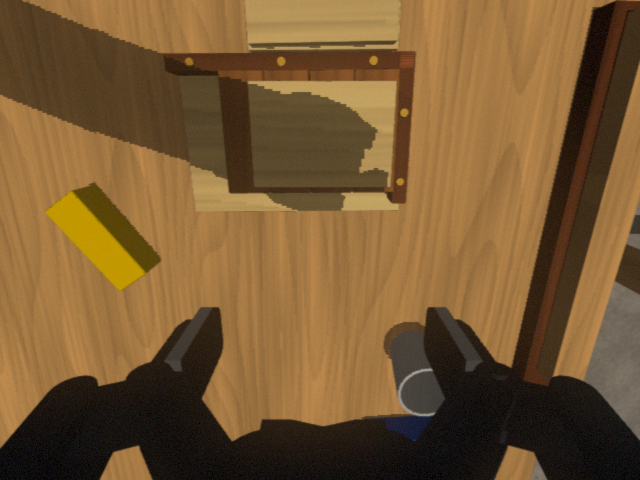

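The front strip is still too narrow: rows 188→191, against a predicted 7.6 px. The last push moved the board only about 0.5 mm, so the push continues to −0.120.

```bash
cat > b2.py <<'E'
from h import *
import sys
P=lambda y:w_of(C,(-.0755,y)); ye=float(sys.argv[1])
mv(P(-.150),.18,.25); mv(P(-.150),.075,.2); mv(P(-.150),.0615,.05); mv(P(-.128),.0615,.05); mv(P(ye),.0615,.02)
mv(P(-.145),.0615,.05); mv(P(-.155),.18,.2)
im=get_image("wrist"); cv2.imwrite("pics/w11.png",im[:,:,::-1])
def mid(a,lo,hi): # subpixel half-crossings between brown & light
    th=(a.max()+a.min())/2; return [round(lo+i+(th-a[i])/(a[i+1]-a[i]),1) for i in range(len(a)-1) if (a[i]-th)*(a[i+1]-th)<0]
for u in(240,290,330):
    c=im[:,u-6:u+7,1].astype(float).mean(1); print(mid(c[2:30],2,30),mid(c[165:197],165,197))
mv(P(-.20),.25,.25); print(readout.read_time_s())
from nudge_f import edges
print("top strip",edges())
E
sed '/^print/,$d' nudge.py > nudge_f.py; python3 b2.py -.120
```

```text
[np.float64(7.5)] [np.float64(177.4), np.float64(189.4)]
[np.float64(7.6)] [np.float64(177.4), np.float64(189.5)]
[np.float64(7.5)] [np.float64(177.4), np.float64(189.4)]
129.2083
top strip 1.627054143653936
```

The board's front edge is at row 177.4, the block ends at 189.4, and the rear edge at 7.5. Those differences match the predicted centred position within about 0.5 mm. I move clear and make a last check from above.

Run:
```python
from h import *
p=readout.read_eef_pos(); mv((.5,-.2),.3,.25)
from nudge_f import edges
im=get_image("top"); print(edges(),readout.read_time_s())
cv2.imwrite("pics/end.png",cv2.resize(im[130:310,110:350],None,fx=3.3,fy=3.3,interpolation=cv2.INTER_CUBIC)[:,:,::-1])
```

```text
8.859948848476861 130.3583
```

View pics/end.png

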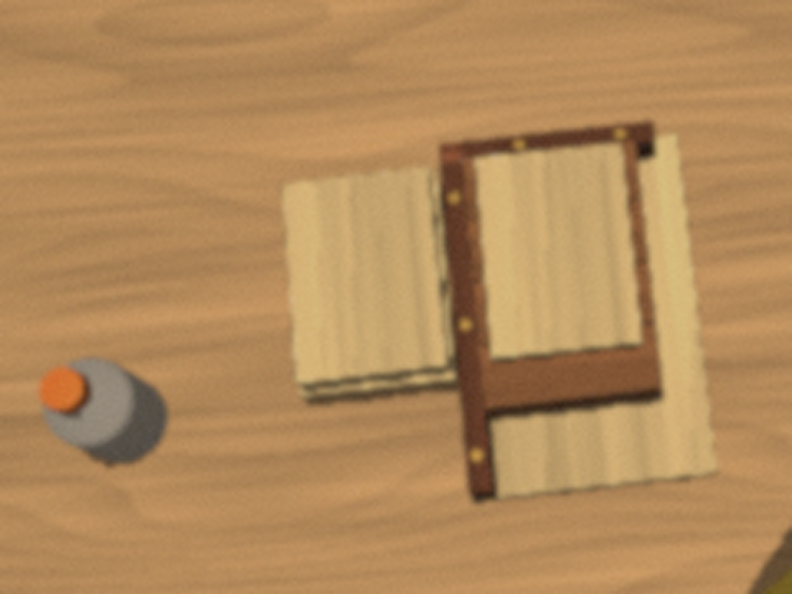

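The board lies flat and square on the intact row, with similar strips front and back. The two lower boards and the glue bottle are where they were, so I hand in.

```bash
python3 -c "
from cell import *
print(robot.finish_job())"
```

```text
the job is handed in; nothing more can be done
None
```

I handed the job in after about 130 s of the 210 s. All four oak blocks are tight in the jig, and the top board lies flat on them, centred to about 1 mm. I first pushed it about 4 mm too far and nudged it back from the front. The last pictures show the lower two boards and the glue bottle in place; the mallet and pencil tin were not in the final crop, but nothing I did went near them.

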